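Uncouple the blanking plug from the bench air outlet

ROBOT

A 6-joint arm with a two-finger parallel gripper is mounted at the origin on a cart in front of the work surface, level with it; the furniture and walls round the work are solid. World frame = base frame: x ahead of the robot, y to its left, z up, the work surface at z = 0. Lengths are in mm, angles in rad, forces in N, time in s.
With the tool pointing down it reaches from about 300 to 775 mm from the base axis. Payload 14.6 kg.
Tool frame: the origin (TCP) lies between the finger pads; the fingertips stand manip.tip_reach ahead of it and the grasp point (between the pads) lies 5 mm behind it (manip.tip_reach is the distance from the TCP to the fingertips, in mm); z points along the fingers, y is the line along which they close (so a half turn about z gives the same grasp; the last joint's range is limited). The gripper opens to 94 mm and grips with 3 to 60 N. Pads are 16 mm wide; open, the fingers measure 119 mm over their backs; the gripper's body (75 mm by 177 mm) begins 78 mm behind the grasp point.
Start: joints at [1.197, 0.3, 1.521, -0, 1.321, -0.067], TCP at [166.103, 524.308, 219.446] pointing down, gripper open.
Joint ranges: [-3.03, 3.03], [-0.79, 2.21], [0.23, 2.52], [-1.04, 4.18], [0, 3.07], [-2.55, 2.55]. Speed limits (rad/s): [2.22, 2.22, 2.57, 3.14, 3.14, 3.14].

INTERFACE

Orientations are given as [roll, pitch, yaw] about the fixed x, y, z axes, in that order (R = Rz(yaw) Ry(pitch) Rx(roll)).
In Python, from cell import manip gives the robot as it stands. The module is installed in compiled form; this text tells all that it offers.
- The arm moves only by the shell command python3 -m creep 'ROWS' [FORCE]. ROWS is JSON, a list of rows, each a list of 3 entries, a list of its own where there are three numbers: the opening, from -1 (shut) to 1 (fully open), then the shift along the tool's x, y, z in cm, then the turn about the tool's z in units of 5 degrees (1.0 is 5 degrees). In form: [[grip, [tx, ty, tz], roll], ...]. A call has 1 to 12 rows; each row is the pose to reach, as a shift and turn from the pose commanded when the call began, along the tool's axes at that moment; what a row does not reach only later rows make up. A row lasts 1/10 s, in which the tool goes at most 50 mm and 8.59 degrees, less where a joint would pass 70% of its speed; a pose out of reach is approached as far as the arm can. A call with a gripper value outside its range is refused whole. The fingers move at their own pace and stop on an object; FORCE is the grip in N (left out, the last holds). Time passes only in rows, so rows that repeat a pose let the fingers close. It gives the time, the measured TCP pose, the force, the opening and the grip force at its end, in the units of the state.
- manip.read_state(): the state, without advancing time (a new reading comes with each control period).
- manip.camera(name): name is "side" or "top" or "wrist"; returns the picture (384x512x3 uint8, red, green, blue); there is no depth.
- manip.camera_params(name): a dict with "fovy" (degrees; the focal length in pixels is half the picture's height over the tangent of half this angle, whatever the lens; pixels are square), "cx", "cy" (the principal point, pixels), "origin" and "attitude" of the camera in the world. Camera axes: x right, y down, z forward; pixel columns grow to the right and rows downward; lengths in mm; the calibration is good to about 2 mm. A picture is of the moment at which its call begins: read the wrist's pose just before it. camera_params takes no time and is no camera call; for the wrist camera it gives the pose at the moment of the call.
- manip.sign_off(): hands the job in; it is judged then, once.
The state is a dict: "clock": time; "joints": joint angles; "qd": joint speeds; "effort": joint torques, N m; "eef_pos": TCP position; "eef_rot": TCP orientation; "wrist_force": force on the tool from outside, world axes, zero at the start; "moment": the same for the moment, N m; "finger_gap": finger opening in mm; "finger_force": force on a finger pad.
Only numpy, scipy, OpenCV 4.12 (cv2) and the standard library are available. Lean on these libraries where they do the work, as an engineer would, in place of code of your own. Each camera call takes 0.05 s, during which the arm holds its last target. There are 200 camera calls.

TASK

Take the brass blanking plug out of the bench air coupling: push the coupling's sprung sleeve down against its spring with about 17 N (some 6 mm) so that the plug is unlocked, draw the plug straight up and out while the sleeve is held down, and let the sleeve spring fully up again. Then stand the plug upright and fully home in the free hole of the grey plug holder. Never press the sleeve with more than 20 N or tug at the plug while it is still locked, and leave the other things on the bench where they are.

Things in the scene. Friction and masses are not known exactly. Their poses are not given: they have to be found in the camera images.
- coupling: Bench air outlet, fixed: aluminium block 96x76x30 mm with an upright quick coupling on it. Origin: centre of the underside, on its axis; z up. The steel sleeve (40 mm in diameter) ends at the top in a flat flange ring: inner diameter 28, outer 64, 6 mm thick, round the plug's grip. Flange top at rest 75 to 91 mm above the origin: set differently each time, not measured, so feel for it.
- coupling_mouth (a point): Centre of the coupling's mouth on its upright axis, 65 mm above its underside, z up; the plug's shoulder rests on it. The mouth (outer diameter 28 mm) lies inside the sleeve, 10 to 26 mm below the flange top. Push the flange down with both fingertips, the plug's grip standing between the fingers; if the sleeve rises before the plug has begun to come up, it locks again.
- sleeve (a joint): Travel of the sleeve, m: 0 fully up (locked), grows as it is pushed down. Spring: 4 N to start, then 2.2 N per mm: 15 N at 0.005, 17 N at 0.006, 20 N at 0.0073; stop at 0.009. The jaws let go at 0.0022 to 0.003. Hold it at about 17 N, grip the plug, lift: sleeve and plug rise together; the jaws rub on the tail (some N) and keep the sleeve down until the plug is 15 to 18 mm up, then it snaps up.
- plug: Loose round brass blanking plug, 120 g (varies), 94 mm long. Origin: centre of its shoulder; z up along its axis to the grip: ribbed cylinder 24 mm in diameter, 0 to 66 mm above the origin. Tail: 18 mm in diameter, 28 mm long below the origin, foot tapered to 13 mm, with a lock groove. At first it is locked in the coupling. Keep the fingers some mm clear of it until the sleeve is down.
- holder: Plug holder, grey block 56x124x42 mm fixed to the bench. Origin: centre of its underside; y along its length, z up. At y = -34 mm stands a slim plug (15 mm in diameter, 26 mm high) that stays there.
- holder_hole (a point): Centre of the free hole's mouth, on the holder's top, 42 mm above the bench; z up. Hole 20.5 mm in diameter with a 2 mm chamfer, 34 mm deep: the plug's tail goes in until its shoulder lies on the top.
- putty_key_b: Bystander: grey putty key, 46x46x36 mm. Origin: centre of underside.
- putty_key_a: Bystander: grey putty key, 38x57x40 mm. Origin: centre of underside.
- bur_block: Bystander: block with burs, 28x70x49 mm. Origin: centre of underside.
- setup_model: Bystander: denture set-up on plaster blocks, 79x72x62 mm. Origin: centre of underside.
- specimen_jar: Bystander: glass jar with white lid, 101 mm in diameter, 72 mm high. Origin: centre of underside.
- plaster_spatula: Bystander: spatula, 22x198x18 mm, lying at the front edge along its own y. Origin: underside, about its middle.
- felt_marker: Bystander: felt marker, 17x135x16 mm, lying at the front edge along its own y. Origin: underside, about its middle.
Things that resemble listed ones, but are neither listed nor needed, are in the scene too. Of the things shaped like the plug, the brass one is meant.

How it is judged (in metres and radians):
On the way, in this order (a step that is already met when the one before it is completed fails the run):
1. the sleeve is pushed down by at least 4.8 mm, the plug still in its seat (value of joint sleeve above 0.0048 m and z of plug in the frame of coupling_mouth below 0.004 m), for 0.1 s.
2. the plug is drawn right out above the coupling's mouth, upright, and the sleeve has sprung fully up (z of plug in the frame of coupling_mouth above 0.03 m and angle between plug's own z axis and vertical below 0.35 rad and value of joint sleeve below 0.0015 m), for 0.1 s.
At the end, for the whole second after the job is handed in: The plug stands in the holder's free hole, its axis within 3 mm of the hole's, its shoulder within 2 mm of the holder's top, tilted less than 0.06 rad, at rest; the sleeve is fully up (within 1.5 mm) (horizontal distance between plug and holder_hole below 0.003 m and z of plug in the frame of holder_hole between -0.003 and 0.002 m and angle between plug's own z axis and vertical below 0.06 rad and value of joint sleeve below 0.0015 m and linear speed of plug below 0.01 m/s); the robot touches nothing.
It fails at once if the coupling or its sleeve is pressed or pushed by the robot with more than 20 N (contact force between the fingers and sleeve above 20 N or contact force between any of the fingers, the arm and coupling above 20 N).
It fails at once if the plug is forced in the coupling with more than 45 N (pulled against the lock, or pressed down) (contact force between plug and coupling above 45 N).
It fails at once if the plug is forced on the holder with more than 45 N (contact force between plug and holder above 45 N).
It fails at once if a bystander is moved by more than 25 mm (distance of any of putty_key_b, putty_key_a, bur_block, setup_model, specimen_jar, plaster_spatula, felt_marker from where it was at the start of the episode above 0.025 m).
It also fails if it takes over 51 s, if anything falls off the work surface, if the arm or the gripper's body presses on something with over 40 N, if the wrist force passes 120 N, or if a joint passes its speed limit or range.

## Working session

There is one attempt and no reset: what is moved stays moved. The work goes in short steps, Python scripts to look and compute and a shell command to move; the robot and the scene stay as the last step left them, time stands still between calls to the robot, and variables do not carry over. Pictures are saved under pics/ and viewed, at most 10 in all, crops included, and the job is handed in when it is done.

```bash
mkdir -p pics
python3 - <<'E'
from cell import manip
import cv2
s=manip.read_state();print(s, manip.tip_reach)
for n in("top","side","wrist"):
    print(n,manip.camera_params(n)); im=manip.camera(n); cv2.imwrite(f"pics/{n}0.png",im[:,:,::-1])
E
```

```text
{'clock': 0.0, 'joints': array([ 1.19739938e+00,  3.00454929e-01,  1.52157952e+00,  2.58690086e-06,
        1.32071048e+00, -6.65975024e-02]), 'qd': array([-0.00113586, -0.00127077,  0.00052527, -0.00159136, -0.00202611,
       -0.00081015]), 'effort': array([ 2.99015795e-03, -5.31788242e+01, -3.52755976e+01,  7.09837954e-02,
        2.42261623e-02, -4.22737446e-05]), 'eef_pos': array([166.01485397, 524.08519422, 218.89585435]), 'eef_rot': array([-3.14044310e+00, -7.91822331e-05,  2.83479253e+00]), 'wrist_force': array([ 0.27760606, -0.21681172,  0.66714505]), 'moment': array([0.00787171, 0.0132247 , 0.00648759]), 'finger_force': 0.0, 'finger_gap': 94.18811047368446} 14.0
top {'fovy': 50.354312379831995, 'cx': 261.14698558315285, 'cy': 186.4006416341796, 'origin': array([376.02575584, -67.96344831, 900.57246141]), 'attitude': array([-2.95030302,  0.0245861 , -1.56944621])}
side {'fovy': 49.477954041258805, 'cx': 245.59307800953673, 'cy': 186.78013963899193, 'origin': array([285.18922726, 602.31434233, 631.77290414]), 'attitude': array([-2.23923297,  0.01852438, -2.79710096])}
wrist {'fovy': 64.49947375180028, 'cx': 249.56481778052137, 'cy': 188.42239792667704, 'origin': array([ 92.79199931, 546.89208021, 383.97486185]), 'attitude': array([2.87622688e+00, 1.18949509e-03, 1.26331040e+00])}
```

View pics/top0.png

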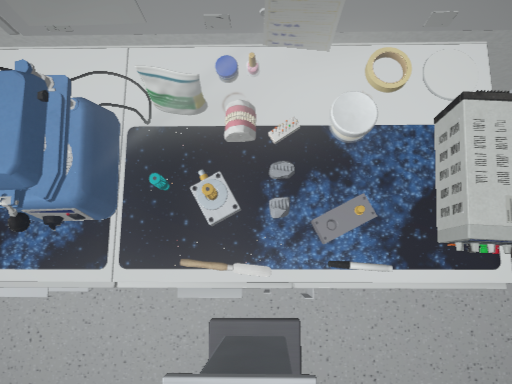

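View pics/side0.png

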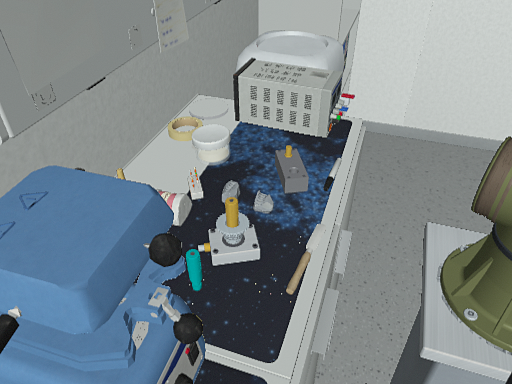

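The top view shows the coupling with the brass plug near (210,192) and the grey holder at (345,219): free hole about (332,225), slim plug (360,210). The side view shows the plug at (232,213) and the holder at (292,170). A teal lookalike stands nearby.

```bash
cat > h.py <<'E'
import numpy as np,cv2
from cell import manip
from scipy.spatial.transform import Rotation as R
def cam(n):
    p=manip.camera_params(n); p=dict(p); p['f']=192/np.tan(np.radians(p['fovy'])/2); p['R']=R.from_euler('xyz',p['attitude']).as_matrix(); return p
def ray(p,u,v):
    d=p['R']@np.array([(u-p['cx'])/p['f'],(v-p['cy'])/p['f'],1]); return np.array(p['origin']),d/np.linalg.norm(d)
def plane(p,u,v,z):
    o,d=ray(p,u,v); return o+d*(z-o[2])/d[2]
def tri(a,b):
    (o,d),(q,e)=a,b; t=np.linalg.lstsq(np.c_[d,-e],q-o,rcond=None)[0]; A=o+d*t[0];B=q+e*t[1]; return (A+B)/2,np.linalg.norm(A-B)
def proj(p,X):
    c=p['R'].T@(np.array(X)-p['origin']); return p['cx']+p['f']*c[0]/c[2],p['cy']+p['f']*c[1]/c[2]
E
python3 - <<'E'
from h import *
t=cv2.imread('pics/top0.png');s=cv2.imread('pics/side0.png')
T=cam('top');S=cam('side')
print('coupl top z131',plane(T,209,190,131),'hole z42',plane(T,332,225,42),'slim z68',plane(T,361,210,68))
for n,im,(x,y,w,h) in(('top',t,(180,160,64,70)),('top',t,(305,185,80,65)),('side',s,(200,185,70,85)),('side',s,(265,140,55,60))):
    hsv=cv2.cvtColor(im,cv2.COLOR_BGR2HSV);m=cv2.inRange(hsv,(12,130,100),(32,255,255))
    c=np.zeros_like(m);c[y:y+h,x:x+w]=m[y:y+h,x:x+w]
    k,l,st,ce=cv2.connectedComponentsWithStats(c)
    for i in range(1,k):
        if st[i,4]>8: print(n,st[i],ce[i])
A=cv2.resize(t[150:255,180:390],None,fx=3.6,fy=3.6,interpolation=cv2.INTER_CUBIC)
B=cv2.resize(s[140:270,190:320],None,fx=2,fy=2,interpolation=cv2.INTER_CUBIC)
cv2.imwrite('pics/crop1.png',A)
E
```

```text
coupl top z131 [518.37192315  51.4422108  131.        ] hole z42 [ 459.46836563 -195.17232319   42.        ] slim z68 [ 487.5105816  -251.25658491   68.        ]
top [201 174   4   6  16] [202.5 176.5]
top [202 184  14  14  78] [208.3974359  189.66666667]
top [355 206   9   9  59] [359.10169492 209.49152542]
side [225 197  13  30 328] [231.51219512 211.91768293]
side [204 243   6   9  49] [206.75510204 246.79591837]
side [285 146   7  11  63] [288.0952381  151.22222222]
```

View pics/crop1.png

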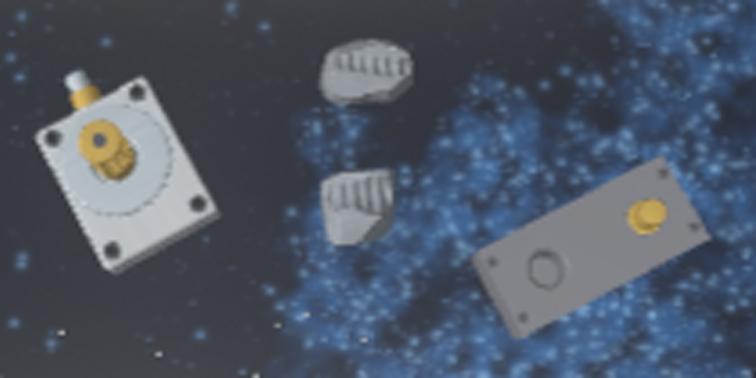

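The crop shows the plug's top centre at top-image pixel (207.5,189.2), the flange disc centre near (212.8,194) and the free hole centre at (331.4,225).

Run:
```python
from h import *
T=cam('top');S=cam('side')
print('tri plugtop',tri(ray(T,207.5,189.2),ray(S,232,199)))
print('pl131',plane(T,207.5,189.2,131),'side131',plane(S,232,199,131),'flange@83',plane(T,212.8,193.9,83))
h=plane(T,331.4,225,42);print('hole',h)
c=[plane(T,180+a/3.6,150+b/3.6,42)for a,b in((476,255),(663,157),(710,238),(521,337))];print(np.mean(c,0));print([np.linalg.norm(c[i]-c[i-1]) for i in range(4)],c)
s=manip.read_state();M=R.from_euler('xyz',s['eef_rot']).as_matrix()
P=plane(T,207.5,189.2,131);print('tool-shift to plug',M.T@(np.array([P[0],P[1],170])-s['eef_pos']))
```

```text
tri plugtop (array([519.09616083,  53.895432  , 133.41078798]), np.float64(0.8033086388045206))
pl131 [519.94600467  54.37785061 131.        ] side131 [519.80263073  51.250729   131.        ] flange@83 [519.14180617  50.90934359  83.        ]
hole [ 459.46967193 -193.92063671   42.        ]
[ 473.27259202 -222.10410747   42.        ]
[np.float64(53.55911165066598), np.float64(125.26245943506781), np.float64(54.09852247784121), np.float64(125.16966286384643)] [array([ 468.26731455, -154.06129959,   42.        ]), array([ 525.9925178 , -265.23002116,   42.        ]), array([ 478.01676222, -290.22956136,   42.        ]), array([ 420.8137735 , -178.89554777,   42.        ])]
tool-shift to plug [-479.2532646  -340.91777039   49.29150192]
```

```bash
python3 -m creep '[[1,[-27.5,-35.8,-4],0],[1,[-27.5,-35.8,-4],0],[1,[-27.5,-35.8,-4],0],[1,[-27.5,-35.8,-4],0],[1,[-27.5,-35.8,-4],0],[1,[-27.5,-35.8,-4],0],[1,[-27.5,-35.8,-4],0],[1,[-27.5,-35.8,-4],0],[1,[-27.5,-35.8,-4],0],[1,[-27.5,-35.8,-4],0],[1,[-27.5,-35.8,-4],0],[1,[-27.5,-35.8,-4],0]]'
```

```text
clock: 1.35
eef_pos: [319.8, 100.7, 259.3]
eef_rot: [-3.142, -0.0, 2.836]
wrist_force: [-0.6, -0.8, 0.1]
finger_gap: 94.2
finger_force: 0.0
```

```bash
python3 -m creep '[[1,[-20.5,1.5,3],0],[1,[-20.5,1.5,3],0],[1,[-20.5,1.5,3],0],[1,[-20.5,1.5,3],0],[1,[-20.5,1.5,3],0],[1,[-20.5,1.5,3],0],[1,[-20.5,1.5,3],0],[1,[-20.5,1.5,3],0]]'
python3 - <<'E'
from h import *
p=cam('wrist'); im=manip.camera('wrist'); cv2.imwrite('pics/w1.png',im[:,:,::-1])
print(manip.read_state()['eef_pos'],p['origin'],proj(p,[519.5,52.5,131]),proj(p,[519.5,52.5,83]))
E
```

```text
clock: 2.15
eef_pos: [519.2, 53.5, 230.4]
eef_rot: [3.141, 0.001, 2.836]
wrist_force: [-0.6, 0.7, -0.2]
finger_gap: 94.2
finger_force: 0.0
[519.34722545  53.2621186  230.39299162] [445.67348607  75.97982106 395.2671039 ] (np.float64(249.29554002858606), np.float64(194.06995110460713)) (np.float64(249.32064181560915), np.float64(181.29271591393))
```

View pics/w1.png

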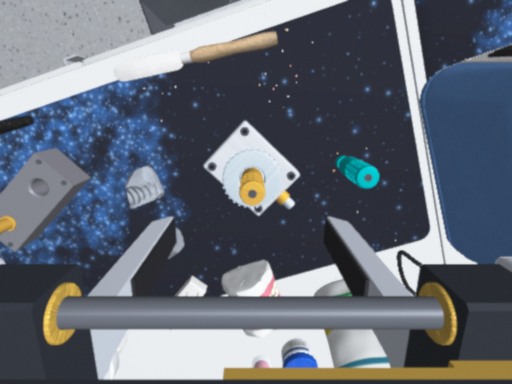

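The wrist view shows the plug's top at (252,194), the flange around (250,178) and the holder hole at (39,186); the fingers straddle the plug's line.

Run:
```python
from h import *
p=cam('wrist'); im=cv2.imread('pics/w1.png')
hsv=cv2.cvtColor(im,cv2.COLOR_BGR2HSV);m=cv2.inRange(hsv,(12,120,80),(32,255,255));c=m*0;c[160:215,230:272]=m[160:215,230:272]
x,y,w,h=cv2.boundingRect(c);print(x,y,w,h)
ys,xs=np.nonzero(c);bot=y+h  # top disc = lowest part of the blob
P=plane(p,252.3,194,131);print('plug',P,plane(p,x+w/2,bot-w/2,131))
print('hole',plane(p,39,186,42))
s=manip.read_state();M=R.from_euler('xyz',s['eef_rot']).as_matrix();print('shift',M.T@(P-s['eef_pos']))
for r in range(168,206,4): q=np.nonzero(c[r])[0];print(r,q.min() if len(q) else 0,q.max() if len(q) else 0,end=' | ')
```

```text
240 169 25 36
plug [520.43319396  54.86194304 131.        ] [519.13982341  55.45681977 131.        ]
hole [ 458.80239765 -193.39168241   42.        ]
shift [-0.41630972  1.80288619 99.3945765 ]
168 0 0 | 172 244 259 | 176 242 261 | 180 241 262 | 184 241 263 | 188 240 263 | 192 240 264 | 196 241 263 | 200 243 261 | 204 250 254 |
```

```bash
python3 -m creep '[[-0.19,[0,0.12,3],0],[-0.19,[0,0.12,6],0],[-0.19,[0,0.12,6],0],[-0.19,[0,0.12,6],0],[-0.19,[0,0.12,9],0],[-0.19,[0,0.12,11.5],0],[-0.19,[0,0.12,11.5],0],[-0.19,[0,0.12,11.5],0],[-0.19,[0,0.12,11.5],0]]' 20
python3 - <<'E'
from h import *
p=cam('wrist'); im=manip.camera('wrist'); cv2.imwrite('pics/w2.png',cv2.resize(im[100:360,150:400,::-1],None,fx=2,fy=2))
print(manip.read_state()['wrist_force'],proj(p,[519.8,54.4,131]))
E
```

```text
clock: 3.1
eef_pos: [521.4, 53.6, 116.7]
eef_rot: [3.141, 0.003, 2.835]
wrist_force: [1.0, 0.3, 0.2]
finger_gap: 38.0
finger_force: 0.0
[-0.21379863 -0.64546863  0.81209137] (np.float64(251.3240175206967), np.float64(248.86849674395637))
```

View pics/w2.png

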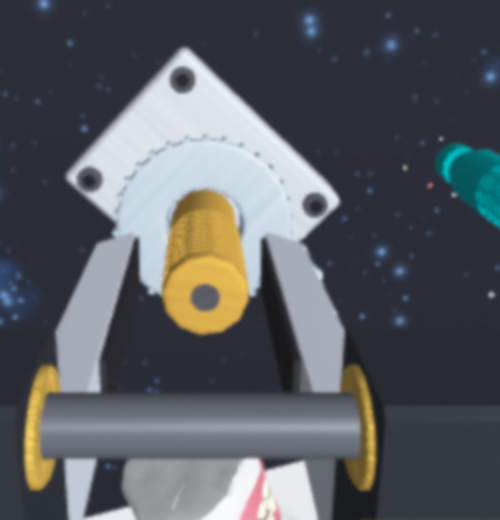

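The crop shows the plug between the fingers, with its top at full-image (252.5,248.5); it sits about 1 mm to the right of the finger midline. The flange ring lies under both tips.

```bash
python3 - <<'E'
from h import *
p=cam('wrist');s=manip.read_state();M=R.from_euler('xyz',s['eef_rot']).as_matrix()
P=plane(p,252.5,248.5,131);print(P,s['eef_pos'],'shift',M.T@(P-s['eef_pos']))
E
python3 -m creep '[[-0.19,[0,0.1,0.3],0],[-0.19,[0,0.1,0.6],0],[-0.19,[0,0.1,0.8],0],[-0.19,[0,0.1,0.9],0],[-0.19,[0,0.1,0.9],0]]'
```

```text
[519.53560558  55.09718965 131.        ] [521.31277473  53.58181173 116.39995066] shift [  2.11237695   0.92206682 -14.60492374]
clock: 3.65
eef_pos: [520.7, 54.5, 105.2]
eef_rot: [-3.141, -0.0, 2.835]
wrist_force: [-0.2, -0.4, -0.2]
finger_gap: 38.0
finger_force: 0.0
```

```bash
python3 -m creep '[[-0.19,[0.1,0,0.1],0],[-0.19,[0.1,0,0.2],0],[-0.19,[0.1,0,0.3],0],[-0.19,[0.1,0,0.4],0],[-0.19,[0.1,0,0.4],0]]'
```

```text
clock: 4.15
eef_pos: [519.8, 54.7, 101.3]
eef_rot: [-3.142, -0.0, 2.835]
wrist_force: [0.1, -0.1, -1.2]
finger_gap: 38.3
finger_force: 0.0
```

```bash
python3 -m creep '[[-0.19,[0,0,0.1],0],[-0.19,[0,0,0.2],0],[-0.19,[0,0,0.3],0],[-0.19,[0,0,0.3],0],[-0.19,[0,0,0.3],0]]'
```

```text
clock: 4.65
eef_pos: [519.8, 54.8, 98.4]
eef_rot: [-3.142, -0.0, 2.835]
wrist_force: [0.4, 0.4, -0.4]
finger_gap: 38.1
finger_force: 0.0
```

```bash
python3 -m creep '[[-0.19,[0,0,0.1],0],[-0.19,[0,0,0.2],0],[-0.19,[0,0,0.3],0],[-0.19,[0,0,0.3],0],[-0.19,[0,0,0.3],0]]'
```

```text
clock: 5.15
eef_pos: [519.8, 54.8, 95.4]
eef_rot: [-3.142, -0.0, 2.835]
wrist_force: [0.4, 0.1, -0.1]
finger_gap: 38.1
finger_force: 0.0
```

```bash
python3 -m creep '[[-0.19,[0,0,0.1],0],[-0.19,[0,0,0.2],0],[-0.19,[0,0,0.3],0],[-0.19,[0,0,0.3],0],[-0.19,[0,0,0.3],0]]'
```

```text
clock: 5.65
eef_pos: [519.8, 54.8, 92.4]
eef_rot: [-3.142, -0.0, 2.835]
wrist_force: [0.4, -0.3, -0.1]
finger_gap: 38.0
finger_force: 0.0
```

```bash
python3 -m creep '[[-0.19,[0,0,0.1],0],[-0.19,[0,0,0.2],0],[-0.19,[0,0,0.3],0],[-0.19,[0,0,0.3],0],[-0.19,[0,0,0.3],0]]'
```

```text
clock: 6.15
eef_pos: [519.8, 54.8, 89.6]
eef_rot: [-3.142, 0.0, 2.835]
wrist_force: [-1.6, -0.0, 2.9]
finger_gap: 38.1
finger_force: 1.8
```

```bash
python3 -m creep '[[-0.19,[0,0,0.1],0],[-0.19,[0,0,0.2],0],[-0.19,[0,0,0.2],0],[-0.19,[0,0,0.2],0]]'
```

```text
clock: 6.55
eef_pos: [519.9, 54.8, 87.8]
eef_rot: [3.142, 0.0, 2.835]
wrist_force: [-3.0, -0.6, 7.0]
finger_gap: 38.0
finger_force: 3.8
```

```bash
python3 -m creep '[[-0.19,[0,0,0.1],0],[-0.19,[0,0,0.2],0],[-0.19,[0,0,0.3],0],[-0.19,[0,0,0.3],0],[-0.19,[0,0,0.3],0]]'
```

```text
clock: 7.05
eef_pos: [519.9, 54.8, 85.2]
eef_rot: [3.141, 0.001, 2.835]
wrist_force: [-5.9, -1.1, 12.7]
finger_gap: 37.4
finger_force: 6.6
```

```bash
python3 -m creep '[[-0.19,[0.05,0,0.05],0],[-0.19,[0.05,0,0.1],0],[-0.19,[0.05,0,0.1],0],[-0.19,[0.05,0,0.1],0]]'
```

```text
clock: 7.45
eef_pos: [519.9, 54.8, 84.6]
eef_rot: [3.141, 0.002, 2.835]
wrist_force: [-3.3, -1.5, 13.9]
finger_gap: 38.2
finger_force: 7.3
```

```bash
python3 -m creep '[[-0.19,[0.05,0,0.05],0],[-0.19,[0.05,0,0.1],0],[-0.19,[0.05,0,0.15],0],[-0.19,[0.05,0,0.15],0],[-0.19,[0.05,0,0.15],0]]'
```

```text
clock: 7.95
eef_pos: [519.8, 54.8, 83.4]
eef_rot: [3.141, 0.003, 2.835]
wrist_force: [-3.3, -2.1, 16.8]
finger_gap: 37.8
finger_force: 8.5
```

```bash
python3 -m creep '[[-0.25,[0,0,0],0],[-0.3,[0,0,0],0],[-0.35,[0,0,0],0],[-0.4,[0,0,0],0],[-0.43,[0,0,0],0],[-0.46,[0,0,0],0],[-0.46,[0,0,0],0]]' 18
```

```text
clock: 8.65
eef_pos: [520.1, 54.7, 83.6]
eef_rot: [3.141, 0.004, 2.835]
wrist_force: [-1.4, -3.1, 17.6]
finger_gap: 25.6
finger_force: 8.5
```

```bash
python3 -m creep '[[-0.5,[0,0,0],0],[-0.55,[0,0,0],0],[-0.6,[0,0,0],0],[-0.7,[0,0,0],0],[-0.7,[0,0,0],0]]' 18
```

```text
clock: 9.15
eef_pos: [520.1, 54.7, 83.6]
eef_rot: [3.141, 0.004, 2.835]
wrist_force: [-1.2, -4.1, 17.0]
finger_gap: 23.7
finger_force: 19.8
```

```bash
python3 -m creep '[[-0.7,[0,0,-0.15],0],[-0.7,[0,0,-0.3],0],[-0.7,[0,0,-0.45],0],[-0.7,[0,0,-0.6],0],[-0.7,[0,0,-0.6],0]]' 20
```

```text
clock: 9.65
eef_pos: [519.5, 55.1, 88.2]
eef_rot: [3.141, 0.002, 2.835]
wrist_force: [5.5, 0.0, 0.2]
finger_gap: 23.5
finger_force: 20.0
```

```bash
python3 -m creep '[[-0.7,[-0.05,0,-0.2],0],[-0.7,[-0.05,0,-0.4],0],[-0.7,[-0.05,0,-0.6],0],[-0.7,[-0.05,0,-0.6],0]]' 20
```

```text
clock: 10.05
eef_pos: [519.5, 55.0, 93.8]
eef_rot: [3.141, 0.0, 2.835]
wrist_force: [4.0, 0.7, 0.7]
finger_gap: 23.4
finger_force: 20.0
```

```bash
python3 -m creep '[[-0.7,[0,0,-0.3],0],[-0.7,[0,0,-0.6],0],[-0.7,[0,0,-1],0],[-0.7,[0,0,-1.5],0],[-0.7,[0,0,-2.5],0],[-0.7,[0,0,-3.5],0],[-0.7,[0,0,-4.5],0],[-0.7,[0,0,-5.5],0],[-0.7,[0,0,-5.5],0]]' 30
python3 - <<'E'
from h import *
for n in('wrist','side'):
    im=manip.camera(n)[:,:,::-1]; cv2.imwrite(f'pics/{n}3.png',im)
a=cv2.imread('pics/wrist3.png');b=cv2.imread('pics/side3.png')
cv2.imwrite('pics/m3.png',np.hstack([cv2.resize(a[100:360,150:400],(400,416)),cv2.resize(b[110:270,160:310],(390,416))]))
E
```

```text
clock: 10.95
eef_pos: [519.9, 54.9, 150.6]
eef_rot: [3.141, 0.002, 2.835]
wrist_force: [-0.1, -1.0, -1.4]
finger_gap: 23.5
finger_force: 30.0
```

View pics/m3.png

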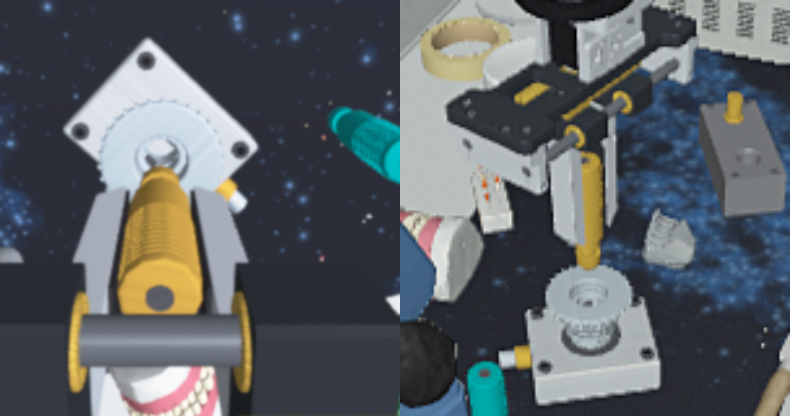

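The composite shows the plug free and upright between the fingers with its tail above the open coupling, and the sleeve flange up. Plug top in the wrist image is at (248.8,285.6).

```bash
python3 - <<'E'
from h import *
p=cam('wrist');s=manip.read_state();M=R.from_euler('xyz',s['eef_rot']).as_matrix()
P=plane(p,248.75,285.6,s['eef_pos'][2]+47.4);print('plug top in tool',M.T@(P-s['eef_pos']))
S=cam('side');print('hole side',plane(S,160+350*150/390,110+157*160/416,42))
E
python3 -m creep '[[-0.7,[-1.7,-25.5,1],0],[-0.7,[-1.7,-25.5,1],0],[-0.7,[-1.7,-25.5,1],0],[-0.7,[-1.7,-25.5,1],0],[-0.7,[-1.7,-25.5,1],0],[-0.7,[-1.7,-25.5,1],0],[-0.7,[-1.7,-25.5,1],0],[-0.7,[-1.7,-25.5,1],0],[-0.7,[-1.7,-25.5,1],0],[-0.7,[-1.7,-25.5,1],0]]' 30
python3 - <<'E'
from h import *
p=cam('wrist');im=manip.camera('wrist')[:,:,::-1]
cv2.imwrite('pics/w4f.png',im);cv2.imwrite('pics/w4.png',cv2.resize(im[60:310,150:400],None,fx=2.4,fy=2.4,interpolation=cv2.INTER_CUBIC))
print(manip.read_state()['eef_pos'],proj(p,[459.2,-193.7,42]))
E
```

```text
plug top in tool [  0.55512649  -1.01349875 -47.40012357]
hole side [ 457.66788305 -193.7614441    42.        ]
clock: 12.05
eef_pos: [458.9, -192.3, 139.0]
eef_rot: [3.142, 0.0, 2.837]
wrist_force: [-0.9, -0.4, -1.2]
finger_gap: 23.7
finger_force: 30.0
[ 458.84334367 -192.43538079  138.98914901] (np.float64(248.8751908971393), np.float64(195.12097080907938))
```

View pics/w4.png

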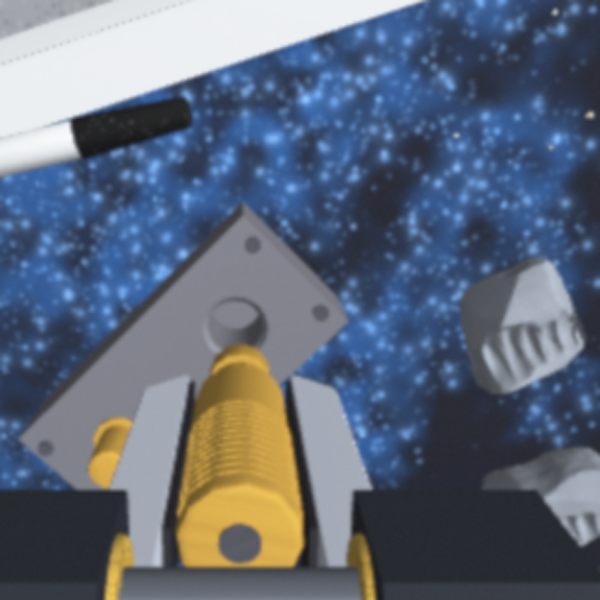

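Here the hole's rim is centred at full-image (247.9,195.8), with the plug's tail just below it at crop (238,352) and the plug's top at (249.6,286.3).

Run:
```python
from h import *
p=cam('wrist');s=manip.read_state();M=R.from_euler('xyz',s['eef_rot']).as_matrix();z=s['eef_pos'][2]
P=plane(p,249.6,286.3,z+47.4);H=plane(p,247.9,195.8,42)
print('plug top in tool',M.T@(P-s['eef_pos']),'hole in tool',M.T@(H-s['eef_pos']),H)
print('tail foot px if aligned',proj(p,s['eef_pos']+np.array([0,0,-46.6])),proj(p,s['eef_pos']+np.array([0,0,-18.6])))
print('global hole in tool',M.T@(np.array([459,-193.7,42])-s['eef_pos']))
```

```text
plug top in tool [  0.22707082  -0.61612022 -47.40001561] hole in tool [-1.37307262 -2.15020721 96.9891976 ] [ 459.51135839 -194.89950373   42.        ]
tail foot px if aligned (np.float64(250.44102241296181), np.float64(213.53946590387153)) (np.float64(250.55467641379815), np.float64(228.30919389103383))
global hole in tool [-0.52486703 -1.15983159 96.98916503]
```

```bash
python3 -m creep '[[-0.7,[-0.08,-0.12,1.5],0],[-0.7,[-0.08,-0.12,3],0],[-0.7,[-0.08,-0.12,4.2],0],[-0.7,[-0.08,-0.12,4.6],0],[-0.7,[-0.08,-0.12,4.6],0],[-0.7,[-0.08,-0.12,5],0],[-0.7,[-0.08,-0.12,5.4],0],[-0.7,[-0.08,-0.12,5.4],0],[-0.7,[-0.08,-0.12,5.4],0]]'; python3 -c "
from h import *
print(manip.read_state()['wrist_force'])"
```

```text
clock: 13.0
eef_pos: [459.0, -194.8, 85.1]
eef_rot: [-3.142, 0.0, 2.835]
wrist_force: [-0.1, -0.2, -1.3]
finger_gap: 23.4
finger_force: 30.0
[-0.14505271 -0.22421407 -1.29169719]
```

```bash
python3 -m creep '[[-0.7,[0,0.07,0],0],[-0.7,[0,0.07,0.3],0],[-0.7,[0,0.07,0.6],0],[-0.7,[0,0.07,0.8],0],[-0.7,[0,0.07,0.8],0]]'
```

```text
clock: 13.5
eef_pos: [459.4, -194.1, 76.8]
eef_rot: [-3.142, 0.001, 2.835]
wrist_force: [4.1, -2.4, -2.2]
finger_gap: 23.5
finger_force: 30.0
```

```bash
python3 -m creep '[[-0.7,[-0.06,-0.03,0],0],[-0.7,[-0.06,-0.03,0.2],0],[-0.7,[-0.06,-0.03,0.4],0],[-0.7,[-0.06,-0.03,0.6],0],[-0.7,[-0.06,-0.03,0.6],0]]'
```

```text
clock: 14.0
eef_pos: [459.5, -194.4, 70.6]
eef_rot: [3.142, -0.0, 2.835]
wrist_force: [1.1, -0.5, -1.3]
finger_gap: 23.6
finger_force: 30.0
```

Nearly free in the hole; 10 mm to go.

```bash
python3 -m creep '[[-0.7,[-0.02,0,0.2],0],[-0.7,[-0.02,0,0.4],0],[-0.7,[-0.02,0,0.6],0],[-0.7,[-0.02,0,0.8],0],[-0.7,[-0.02,0,0.8],0]]'
```

```text
clock: 14.5
eef_pos: [459.7, -194.5, 62.6]
eef_rot: [3.142, -0.001, 2.835]
wrist_force: [-0.1, -0.3, -2.0]
finger_gap: 23.1
finger_force: 30.0
```

```bash
python3 -m creep '[[-0.7,[0,0,0.05],0],[-0.7,[0,0,0.1],0],[-0.7,[0,0,0.15],0],[-0.7,[0,0,0.2],0],[-0.7,[0,0,0.2],0]]'
```

```text
clock: 15.0
eef_pos: [459.8, -194.6, 60.9]
eef_rot: [-3.142, -0.0, 2.835]
wrist_force: [0.6, -0.2, -0.3]
finger_gap: 23.6
finger_force: 30.0
```

```bash
python3 -m creep '[[-0.7,[0,0,0.05],0],[-0.7,[0,0,0.1],0],[-0.7,[0,0,0.1],0],[-0.7,[0,0,0.1],0]]'
```

```text
clock: 15.4
eef_pos: [459.9, -194.6, 60.5]
eef_rot: [-3.141, 0.0, 2.835]
wrist_force: [-3.3, 0.5, 7.4]
finger_gap: 23.4
finger_force: 30.0
```

Seated at the predicted height with 7 N; release and retreat.

```bash
python3 -m creep '[[-0.45,[0,0,-0.05],0],[-0.3,[0,0,-0.05],0],[-0.15,[0,0,-0.05],0],[-0.15,[0,0,-0.05],0],[-0.15,[0,0,-1],0],[-0.15,[0,0,-3],0],[-0.15,[0,0,-6],0],[-0.15,[0,0,-10],0],[-0.15,[0,0,-13],0],[-0.15,[0,0,-13],0],[-0.15,[0,0,-13],0],[-0.15,[0,0,-13],0]]'
python3 - <<'E'
from h import *
for n in('wrist','side','top'): cv2.imwrite(f'pics/{n}5.png',manip.camera(n)[:,:,::-1])
a=cv2.imread('pics/wrist5.png');b=cv2.imread('pics/side5.png')
cv2.imwrite('pics/m5.png',np.hstack([cv2.resize(a[80:330,140:390],(400,400)),cv2.resize(b[110:270,190:350],(400,400))]))
E
```

```text
clock: 16.6
eef_pos: [459.4, -194.3, 189.1]
eef_rot: [3.141, -0.002, 2.835]
wrist_force: [1.2, 0.8, -0.2]
finger_gap: 40.0
finger_force: 0.0
```

View pics/m5.png

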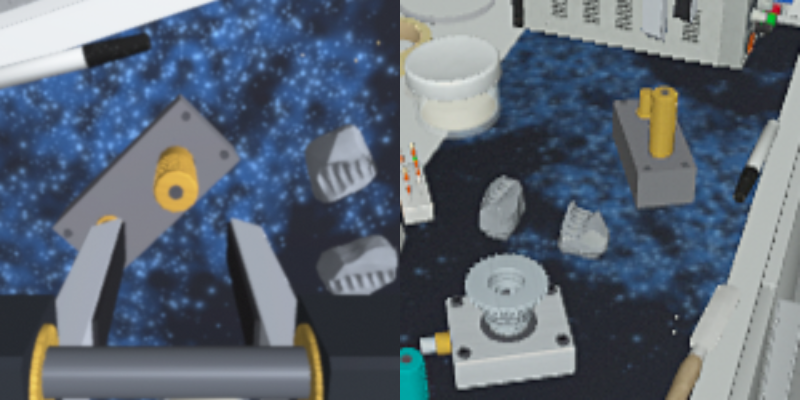

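The composite shows the plug upright and seated in the holder (wrist crop (176,190), side crop (662,120)). The sleeve is up and the gripper is clear of everything.

```bash
python3 -c "
from cell import manip
print(manip.sign_off())"
```

```text
the job is handed in; nothing more can be done
None
```

The brass plug is out of the coupling and stands upright, fully home in the holder's free hole; the sleeve looks fully up again in the last picture, the gripper is clear, and the job was handed in at about 17 s (no verdict was returned).

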